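Change over the warming plates in a soap workshop

TASK

The soap jug stands on one of the two warming plates, but the power has been left on at the other, empty one. First turn the rotary isolator handle of the empty plate fully back to off; then turn the handle of the plate with the jug fully to on, and leave the jug standing on its plate.

Things in the scene. Friction and masses are not known exactly. Their poses are not given: they have to be found in the camera images.
- grip_empty (a point): Black isolator handle of the unit with the EMPTY plate (starts on). Point on its vertical turning axis, half-way up its bar, 94 mm above the bench. Bar 14 mm thick, 69 to 107 mm above the bench, reaching 42 mm from the axis at the pointer end (white line on top), 24 mm at the other; x axis along the bar to the pointer end, z up, turning with it. Pinch across the bar from above; 48 mm round hub below, top 70 mm above the bench.
- handle_empty (a joint): Turn of the empty plate's handle, rad, growing clockwise from above: 0 = OFF (pointer straight away from the round plate, at a white dot on the housing), 1.047 = ON (60 degrees clockwise, at a white dash). An over-centre spring holds it at both end stops: it resists with 0.11 N m, fading to nothing at the middle (30 degrees), then snaps on to the other stop.
- grip_jug (a point): Black isolator handle of the unit with the JUG plate (starts off). Point on its vertical turning axis, half-way up its bar, 94 mm above the bench. Bar 14 mm thick, 69 to 107 mm above the bench, reaching 42 mm from the axis at the pointer end (white line on top), 24 mm at the other; x axis along the bar to the pointer end, z up, turning with it. Pinch across the bar from above; 48 mm round hub below, top 70 mm above the bench.
- handle_jug (a joint): Turn of the jug plate's handle, rad: same meaning, 0 = OFF (pointer straight away from the plate), 1.047 = ON (60 degrees clockwise from above), same over-centre spring and stops.
- plate_jug (a point): Centre of the top of the dark round plate (128 mm across, 38 mm above the bench) that carries the jug. Each of the two like units is fixed: white, 300 x 150 mm, deck 30 mm high with the plate at one end; at the other a grey housing 110 x 150 mm, top 60 mm above the bench, with the handle, its axis 165 mm from the plate's centre on the unit's middle line. x axis: from plate to handle.
- jug_mid (a point): Centre (half-way up) of the loose white plastic jug (like a large mug), 84 mm across, 90 mm high, with a side handle, standing on its plate; rim 128 mm above the bench. z axis up. To be left standing.
There are look-alikes about, which are no part of the job. Of the things that look like the part that bears jug_mid, the smallest one is meant.

How it is judged:
By the outcome, as a careful person would: the job done as asked, in the order asked, and still so for the second after the job is handed in, with the robot touching nothing.
It also fails if it takes over 48 s, if anything falls off the work surface, if the arm or the gripper's body presses on something with over 40 N, if the wrist force passes 120 N, or if a joint passes its speed limit or range.

ROBOT

A 6-joint arm with a two-finger parallel gripper is mounted at the origin on the work surface. World frame = base frame: x ahead of the robot, y to its left, z up, the work surface at z = 0. Lengths are in mm, angles in rad, forces in N, time in s.
With the tool pointing down it reaches from about 275 to 750 mm from the base axis. Payload 10.2 kg.
Tool frame: the origin (TCP) lies midway between the tips of the shut fingers; the grasp point (between the pads) lies 19 mm behind it; z points along the fingers, y is the line along which they close (so a half turn about z gives the same grasp; the last joint's range is limited). The gripper opens to 88 mm and grips with 3 to 60 N. Pads are 18 mm wide; open, the fingers measure 123 mm over their backs; the gripper's body (75 mm by 187 mm) begins 45 mm behind the grasp point.
Start: joints at [0.915, 0.313, 1.498, -0, 1.331, -0.223], TCP at [220.205, 476.593, 238.72] pointing down, gripper open.
Joint ranges: [-2.94, 2.94], [-0.97, 2.17], [0.19, 2.56], [-1.23, 4.37], [0.02, 3.11], [-2.88, 2.88]. Speed limits (rad/s): [2.39, 2.39, 3.01, 3.14, 3.14, 3.14].

INTERFACE

Orientations are given as a 3x3 rotation matrix whose columns are the frame's x, y, z axes.
In Python, from plant import * gives the robot as it stands. Calls block until the motion is done:
- reach(position, orientation): joint-space move of the TCP to a pose.
- move_straight(position, max_speed=150, orientation=None, max_force=None): straight line of the TCP; orientation=None keeps the orientation; max_speed is the mean speed in mm/s. With max_force (N) it stops when the force on the tool has changed by that much, and returns True; else False.
- movej(angles): joint-space move.
- command_gripper(opening, grasp_force=None): finger opening in mm; grasp_force is the grip in N (None keeps the last); returns when the fingers have stopped.
- hold(seconds).
- ik(position, orientation): joint angles nearest the present ones, or None.
- sense(): the state.
- camera(name): name is "side" or "top" or "wrist"; returns a dict with "color" (384x512x3 uint8, blue, green, red), "depth" (384x512 float32, mm along the optical axis (not along the pixel's ray), 0 where there is no reading), "fx", "fy", "cx", "cy" (pixels), "T" (4x4, takes a point from camera to world coordinates). Camera axes: x right, y down, z forward; pixel columns grow to the right and rows downward; lengths in mm; the calibration is good to about 2 mm. The wrist camera is an equidistant fisheye: a pixel r from the principal point sees the ray r / f radians off the axis. A picture is of the moment at which its call begins.
A pose or a line that the arm cannot do raises Unreachable and nothing moves.
- finish_job(): hands the job in; it is judged then, once.
The state is a dict: "t": time; "joint_positions": joint angles; "dq": joint speeds; "joint_efforts": joint torques, N m; "tcp_pos": TCP position; "ee_rot": TCP orientation; "ft_force": force on the tool from outside, world axes, zero at the start; "ft_torque": the same for the moment, N m; "gripper_width": finger opening in mm; "finger_force": force on a finger pad.
Only numpy, scipy, OpenCV 4.12 (cv2) and the standard library are available. Lean on these libraries where they do the work, as an engineer would, in place of code of your own. Each camera call takes 0.05 s, during which the arm holds its last target. There are 200 camera calls.

## Working session

There is one attempt and no reset: what is moved stays moved. The work goes in short steps, each a Python script; the robot and the scene stay as the last script left them, time stands still between calls to the robot, and variables do not carry over. Pictures are saved under pics/ and viewed, at most 10 in all, crops included, and the job is handed in when it is done.

```bash
mkdir -p pics; ls
python3 - <<'E'
from plant import *
import cv2, numpy as np
for n in ("top","side"):
    c=camera(n); cv2.imwrite(f"pics/{n}0.png",c["color"]); np.savez(f"{n}0.npz",**c)
    print(n,c["fx"],c["fy"],c["cx"],c["cy"],np.round(c["T"],3).tolist())
print(sense()["t"])
E
```

```text
pics
top 489.6230378255915 489.6230378255915 258.0031224590574 191.5087478703433 [[0.005, -0.985, 0.173, 252.555], [-1.0, -0.009, -0.02, -38.148], [0.021, -0.173, -0.985, 1248.292], [0.0, 0.0, 0.0, 1.0]]
side 492.16437249701784 492.16437249701784 256.8428471910065 190.96940712308358 [[0.786, -0.344, 0.513, -188.093], [-0.618, -0.436, 0.654, -847.773], [-0.001, -0.831, -0.556, 754.53], [0.0, 0.0, 0.0, 1.0]]
0.1
```

View pics/top0.png

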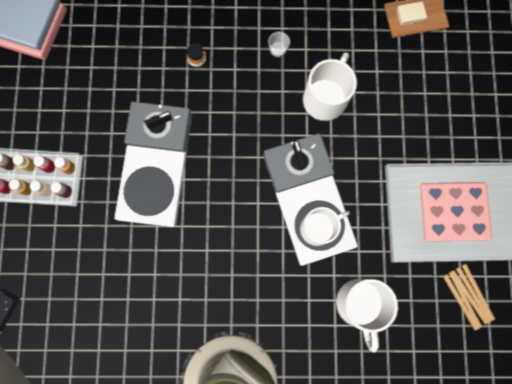

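View pics/side0.png

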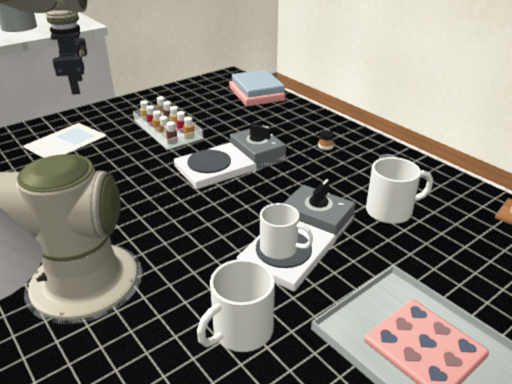

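The top view shows the empty unit with its plate at px (149,190) and handle at (157,123), pointing right, so on. The jug unit has its plate at (320,225) and handle at (299,160), pointing away from the plate, so off. Next I measure both from depth.

```bash
cat > h.py <<'E'
import numpy as np, cv2
def cloud(c):
    v,u=np.mgrid[0:384,0:512]; d=c["depth"]
    P=np.stack([(u-c["cx"])/c["fx"]*d,(v-c["cy"])/c["fy"]*d,d],-1)
    return P@c["T"][:3,:3].T+c["T"][:3,3]
def pix_at_z(c,u,v,z):
    r=c["T"][:3,:3]@np.array([(u-c["cx"])/c["fx"],(v-c["cy"])/c["fy"],1]); o=c["T"][:3,3]
    return o+r*(z-o[2])/r[2]
E
python3 - <<'E'
from h import *
c=dict(np.load("top0.npz")); P=cloud(c); Z=P[...,2]; col=c["color"].astype(int)
print("bench z",np.median(Z[250:380,80:180]))
for n,(u0,u1,v0,v1) in dict(empty=(110,195,95,235),jug=(255,365,130,270)).items():
    m=np.zeros(Z.shape,bool); m[v0:v1,u0:u1]=1; m&=c["depth"]>0
    fp=m&(Z>20)&(Z<80)
    # footprint: deck 24..45, housing 52..66
    hs=m&(Z>52)&(Z<66); top=m&(Z>95)&(Z<118)
    r=cv2.minAreaRect(P[hs][:,:2].astype(np.float32)); print(n,"housing",r, "z",np.median(Z[hs]))
    dk=m&(Z>25)&(Z<34); r=cv2.minAreaRect(P[dk][:,:2].astype(np.float32)); print(" deck",r)
    pl=m&(Z>34.5)&(Z<45)&(col.sum(-1)<250); e=P[pl][:,:2]; print(" plate",len(e),np.median(Z[pl]),cv2.minEnclosingCircle(e.astype(np.float32)))
    b=P[top]; print(" top pts",len(b),b.mean(0))
    vv,uu=np.nonzero(top); print(np.c_[uu,vv,np.round(P[top])].astype(int)[:: max(1,len(b)//25)].tolist())
    img=cv2.resize(c["color"][v0:v1,u0:u1],None,fx=4,fy=4,interpolation=cv2.INTER_CUBIC); cv2.imwrite(f"pics/c_{n}.png",img)
a=cv2.imread("pics/c_empty.png");b=cv2.imread("pics/c_jug.png")
w=np.zeros((560,a.shape[1]+b.shape[1],3),np.uint8); w[:,:a.shape[1]]=a; w[:,a.shape[1]:]=b; cv2.imwrite("pics/crops.png",w); print(w.shape)
E
```

```text
bench z -0.6899002328082133
empty housing ((629.4765625, 191.3748779296875), (151.12384033203125, 111.46710968017578), 83.20291137695312) z 59.51861906697104
 deck ((533.3826293945312, 202.2174072265625), (150.921875, 296.3123779296875), 83.49077606201172)
 plate 27 39.24269050420867 ((618.8816528320312, 117.91844177246094), 46.673828125)
 top pts 185 [631.25934424 182.78792135 104.8692163 ]
[[167, 111, 650, 161, 107], [162, 113, 644, 172, 107], [169, 113, 643, 155, 112], [165, 114, 641, 165, 108], [158, 115, 638, 181, 111], [165, 115, 640, 165, 105], [155, 116, 638, 190, 103], [162, 116, 636, 172, 108], [169, 116, 639, 156, 101], [157, 117, 632, 183, 113], [164, 117, 635, 168, 104], [151, 118, 630, 198, 110], [158, 118, 632, 182, 107], [165, 118, 633, 165, 104], [149, 119, 630, 204, 103], [156, 119, 629, 187, 105], [163, 119, 631, 170, 102], [149, 120, 628, 204, 101], [156, 120, 627, 186, 107], [146, 121, 624, 210, 106], [153, 121, 624, 193, 106], [160, 121, 628, 178, 96], [151, 122, 621, 198, 109], [145, 123, 619, 213, 105], [152, 123, 620, 196, 102], [149, 124, 617, 203, 103], [14
[... 469 characters left out ...]
[298, 149, 557, -157, 109], [299, 151, 553, -160, 106], [299, 153, 549, -160, 104], [299, 155, 543, -160, 105], [300, 157, 538, -162, 108], [300, 159, 534, -162, 106], [299, 161, 531, -160, 97], [306, 162, 527, -177, 103], [305, 164, 521, -174, 105], [301, 167, 516, -165, 95], [324, 210, 410, -217, 109], [328, 212, 407, -228, 98], [342, 213, 403, -259, 113], [344, 214, 401, -264, 109], [306, 216, 396, -175, 105], [340, 217, 393, -254, 113], [336, 220, 386, -244, 112], [337, 225, 376, -248, 102], [337, 229, 366, -248, 103], [306, 234, 353, -174, 112], [310, 239, 342, -183, 109], [318, 243, 332, -202, 108]]
  return _methods._mean(a, axis=axis, dtype=dtype,
  ret = ret.dtype.type(ret / rcount)
```

View pics/crops.png

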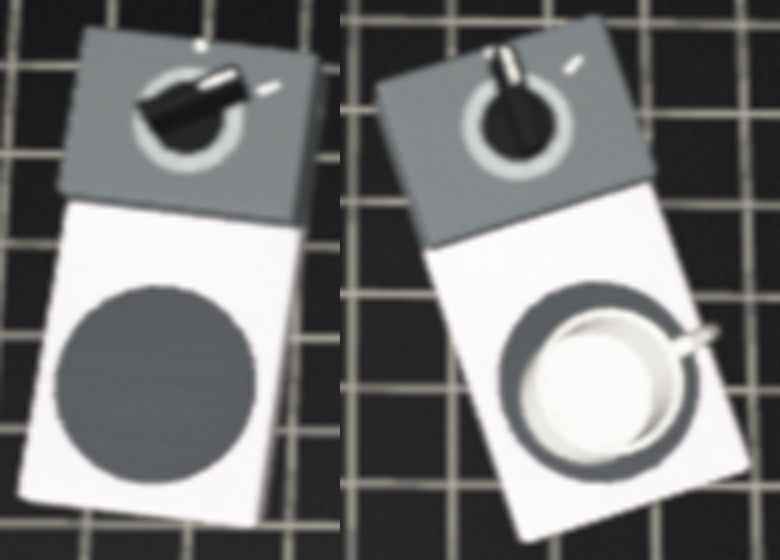

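The crops confirm the empty plate's bar points at the dash (on) and the jug plate's bar points at the dot (off). Next step is the precise axis points: plate circle, light ring on the housing, and bar angle.

Run:
```python
from h import *
c=dict(np.load("top0.npz")); P=cloud(c); Z=P[...,2]; g=c["color"].astype(int)
for n,(u0,u1,v0,v1),hp,pp in (("empty",(110,195,95,235),(157,124.8),(148.75,191)),("jug",(255,365,130,200),(299.3,161.3),(320,225.5))):
    m=np.zeros(Z.shape,bool); m[v0:v1,u0:u1]=1
    hs=m&(Z>54)&(Z<66); 
    if n=="jug":
        q=P[...,:2]; hs&=np.hypot(q[...,0]-380,q[...,1]+215)>75
    r=cv2.minAreaRect(P[hs][:,:2].astype(np.float32)); print(n,"housing",np.round(r[0],1),np.round(r[1],1),round(r[2],2))
    h=pix_at_z(c,*hp,60)[:2]
    # light ring on housing: fit circle
    px=[]
    v,u=np.mgrid[v0:v1,u0:u1]
    for a,b in zip(u.ravel(),v.ravel()):
        X=pix_at_z(c,a,b,60)[:2]
        if np.hypot(*(X-h))<45 and g[b,a].min()>135: px.append(X)
    px=np.array(px); 
    ce=h
    from scipy.optimize import least_squares
    s=least_squares(lambda t:np.hypot(px[:,0]-t[0],px[:,1]-t[1])-t[2],[*h,30],loss="soft_l1",f_scale=2).x
    print(" ring",len(px),s, "eye",h)
    p=pix_at_z(c,*pp,38)[:2]
    # plate fit: edge of dark disc vs white deck, rays from eye centre
    E=[]
    for t in np.arange(0,2*np.pi,.05):
        rr=np.arange(56,73,.5); pts=[]
        Ti=np.linalg.inv(c["T"]); val=[]
        for k in rr:
            q=Ti@np.array([p[0]+k*np.cos(t),p[1]+k*np.sin(t),38,1]); uu=q[0]/q[2]*c["fx"]+c["cx"]; vv=q[1]/q[2]*c["fy"]+c["cy"]
            val.append(cv2.remap(c["color"],np.float32([[uu]]),np.float32([[vv]]),cv2.INTER_LINEAR).mean())
        val=np.array(val); k=np.argmax(np.diff(val))
        if val.max()>180 and val.min()<110: E.append([p[0]+rr[k]*np.cos(t),p[1]+rr[k]*np.sin(t)])
    E=np.array(E); f=least_squares(lambda t:np.hypot(E[:,0]-t[0],E[:,1]-t[1])-t[2],[*p,64],loss="soft_l1").x
    d=s[:2]-f[:2]; print(" plate",len(E),f,"dist",np.hypot(*d),"axis deg",np.degrees(np.arctan2(d[1],d[0])))
    b=m&(Z>98)&(Z<116)&(np.hypot(P[...,0]-s[0],P[...,1]-s[1])<48); B=P[b][:,:2].astype(np.float32)
    print(" bar",cv2.minAreaRect(B)); w,V=np.linalg.eigh(np.cov(B.T)); print(" pca deg",np.degrees(np.arctan2(V[1,1],V[0,1])),B.mean(0))
```

```text
empty housing [629.5 191.4] [151.1 111.5] 83.19
 ring 326 [631.01293402 193.69374399  31.70014721] eye [629.23609819 192.3901115 ]
 plate 126 [465.16599409 210.9291313   62.50096086] dist 166.74011532159207 axis deg -5.9330773917004045
 bar ((633.0200805664062, 183.47271728515625), (16.31195640563965, 64.78267669677734), 24.1793212890625)
 pca deg 113.09224005885552 [631.7    182.8958]
jug housing [ 539.  -165.1] [111.  150.6] 18.53
 ring 394 [ 540.41978809 -164.35503555   31.66873037] eye [ 538.8106228  -165.13464343]
 plate 120 [ 382.30771934 -215.676503     62.36845029] dist 166.23272633738685 axis deg 17.982869723109037
 bar ((546.7154541015625, -162.47811889648438), (64.96165466308594, 14.853630065917969), 17.840484619140625)
 pca deg -162.14643431606794 [ 546.191   -162.06325]
```

```bash
cat >> h.py <<'E'
HE=(629.4,191.8,-66.7,-6.6); HJ=(538.8,-164.8,18.2,-41.6)   # x,y,start deg,goal deg
def R(deg):
    a=np.radians(deg); c,s=np.cos(a),np.sin(a)
    return np.array([[c,s,0],[s,-c,0],[0,0,-1.]])
E
python3 - <<'E'
from plant import *
from h import *
c=dict(np.load("top0.npz")); P=cloud(c)
for n,H in (("E",HE),("J",HJ)):
    q=P[(P[...,2]>112)&(np.hypot(P[...,0]-H[0],P[...,1]-H[1])<190)&(c["depth"]>0)]
    d=np.hypot(q[:,0]-H[0],q[:,1]-H[1]); 
    if len(q): print(n,"tall near:",len(q),"min dist",d.min(),q[d.argmin()],"max z",np.percentile(q[:,2],98))
    for f in (0,180):
        for z in (170,75):
            for a in H[2:]:
                j=ik([H[0],H[1],z],R(a+f)); print(n,f,z,a,None if j is None else np.round(j,2))
E
```

```text
E tall near: 3 min dist 9.03560468532427 [629.3890663  182.76440193 113.19952125] max z 113.1891534393885
E 0 170 -66.7 [ 0.12  0.66  1.14 -0.    1.34  2.85]
E 0 170 -6.6 [ 0.12  0.66  1.14 -0.    1.34  1.8 ]
E 0 75 -66.7 [ 0.12  0.76  1.24 -0.    1.15  2.85]
E 0 75 -6.6 [ 0.12  0.76  1.24 -0.    1.15  1.8 ]
E 180 170 -66.7 [ 0.12  0.66  1.14 -0.    1.34 -0.29]
E 180 170 -6.6 [ 0.12  0.66  1.14 -0.    1.34 -1.34]
E 180 75 -66.7 [ 0.12  0.76  1.24 -0.    1.15 -0.29]
E 180 75 -6.6 [ 0.12  0.76  1.24 -0.    1.15 -1.34]
J tall near: 404 min dist 130.53789962328264 [ 411.98754858 -195.76361417  126.78194964] max z 130.75143981126297
J 0 170 18.2 [-0.5   0.46  1.48 -0.    1.21  0.75]
J 0 170 -41.6 [-0.5   0.46  1.48 -0.    1.21  1.79]
J 0 75 18.2 [-0.5   0.57  1.57 -0.    1.    0.75]
J 0 75 -41.6 [-0.5   0.57  1.57 -0.    1.    1.79]
J 180 170 18.2 [-0.5   0.46  1.48 -0.    1.21 -2.39]
J 180 170 -41.6 [-0.5   0.46  1.48 -0.    1.21 -1.35]
J 180 75 18.2 [-0.5   0.57  1.57 -0.    1.   -2.39]
J 180 75 -41.6 [-0.5   0.57  1.57 -0.    1.   -1.35]
```

```bash
cat >> h.py <<'E'
def turn(H,flip):
    from plant import reach,move_straight,command_gripper,sense,hold
    x,y,a0,a1=H
    rep=lambda s:print(s,*(np.round(sense()[k],1).tolist() for k in("t","tcp_pos","ft_force","gripper_width","finger_force")),np.round(sense()["ft_torque"],2))
    reach([x,y,170],R(a0+flip)); command_gripper(46)
    print("contact",move_straight([x,y,76],120,max_force=12)); rep("down")
    command_gripper(0,18); rep("gripped")
    n=6
    for i in range(1,n+1):
        reach([x,y,76],R(a0+flip+(a1-a0)*i/n)); rep(f"turn{i}")
    command_gripper(46); hold(.3); rep("open")
    move_straight([x,y,170],150); rep("up")
E
python3 - <<'E'
from plant import *
from h import *
turn(HE,180)
c=camera("wrist"); cv2.imwrite("pics/wristE.png",c["color"])
E
```

```text
contact False
down 3.6 [629.9, 191.9, 76.9] [-0.2, -0.2, 0.3] 45.7 0.0 [-0.09  0.06  0.07]
gripped 4.2 [629.6, 191.9, 76.2] [1.5, 0.5, 0.5] 13.9 18.0 [ 0.03 -0.09  0.09]
turn1 4.5 [629.6, 191.9, 76.2] [1.7, 0.2, 1.6] 14.1 18.0 [ 0.06 -0.22 -0.13]
turn2 4.8 [629.6, 191.9, 76.1] [1.5, 1.3, 0.4] 13.9 18.0 [ 0.13 -0.3  -0.09]
turn3 5.1 [629.6, 191.9, 76.2] [2.4, 1.1, 1.1] 13.9 18.0 [ 0.22 -0.46  0.02]
turn4 5.4 [629.6, 191.9, 76.2] [2.7, 1.8, 1.3] 13.9 18.0 [ 0.28 -0.44  0.07]
turn5 5.7 [629.6, 191.9, 76.2] [3.5, 2.2, 1.5] 13.8 18.0 [ 0.45 -0.55  0.07]
turn6 6.0 [629.6, 191.9, 76.2] [4.4, 3.0, 1.5] 14.1 18.0 [ 0.46 -0.62  0.14]
open 6.9 [629.4, 191.8, 76.0] [0.1, -1.2, 0.5] 46.0 0.0 [ 0.01  0.03 -0.01]
up 7.7 [629.0, 191.7, 168.9] [0.7, 0.3, -0.9] 46.3 0.0 [0.02 0.02 0.  ]
```

View pics/wristE.png

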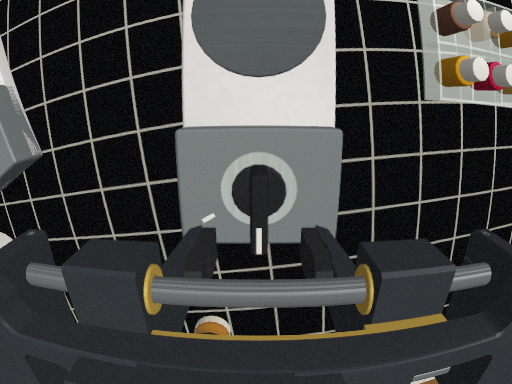

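The wrist view shows the empty unit's handle at (258,205), pointer line at (258,240) straight away from the plate, so it is off. Now the jug unit.

Run:
```python
from plant import *
from h import *
turn(HJ,0)
move_straight([HJ[0],HJ[1],230],150)
reach([220,476,240],R(0)); print(sense()["t"])
c=camera("top"); np.savez("top1.npz",**c); P=cloud(c); Z=P[...,2]
for n,H in (("E",HE),("J",HJ)):
    B=P[(Z>98)&(Z<116)&(np.hypot(P[...,0]-H[0],P[...,1]-H[1])<48)][:,:2]
    w,V=np.linalg.eigh(np.cov(B.T)); print(n,"bar deg",np.degrees(np.arctan2(V[1,1],V[0,1])),"want",H[3])
w=np.hstack([cv2.resize(c["color"][95:235,110:195],None,fx=4,fy=4,interpolation=cv2.INTER_CUBIC),cv2.resize(c["color"][130:270,255:365],None,fx=4,fy=4,interpolation=cv2.INTER_CUBIC)])
cv2.imwrite("pics/after.png",w)
```

```text
contact False
down 10.7 [539.2, -165.0, 76.7] [-0.8, 0.2, -0.1] 45.8 0.0 [-0.07  0.11 -0.01]
gripped 11.2 [539.0, -165.3, 76.2] [0.8, -4.7, -0.1] 14.1 18.0 [-0.52  0.08  0.1 ]
turn1 11.5 [539.0, -165.3, 76.2] [1.7, -4.8, -0.7] 13.9 18.0 [-0.75  0.02  0.05]
turn2 11.8 [539.0, -165.3, 76.2] [0.2, -5.6, 0.0] 13.7 18.0 [-0.81  0.01  0.08]
turn3 12.1 [539.0, -165.3, 76.2] [1.5, -5.2, -0.5] 13.8 18.0 [-0.81  0.02  0.02]
turn4 12.4 [539.0, -165.3, 76.2] [0.9, -5.0, -0.5] 13.5 18.0 [-0.8   0.03 -0.02]
turn5 12.7 [539.0, -165.3, 76.2] [0.6, -5.0, 0.4] 14.0 18.0 [-0.82 -0.03 -0.12]
turn6 13.0 [539.0, -165.3, 76.2] [0.8, -4.6, 1.0] 13.9 18.0 [-0.8  -0.   -0.13]
open 13.9 [538.8, -164.8, 76.0] [0.1, -0.3, -1.0] 46.0 0.0 [ 0.09  0.14 -0.02]
up 14.7 [538.4, -164.6, 169.1] [0.2, -0.4, -0.4] 46.1 0.0 [0.05 0.15 0.06]
17.7917
E bar deg 173.43630177877583 want -6.6
J bar deg 137.93910399651747 want -41.6
```

View pics/after.png

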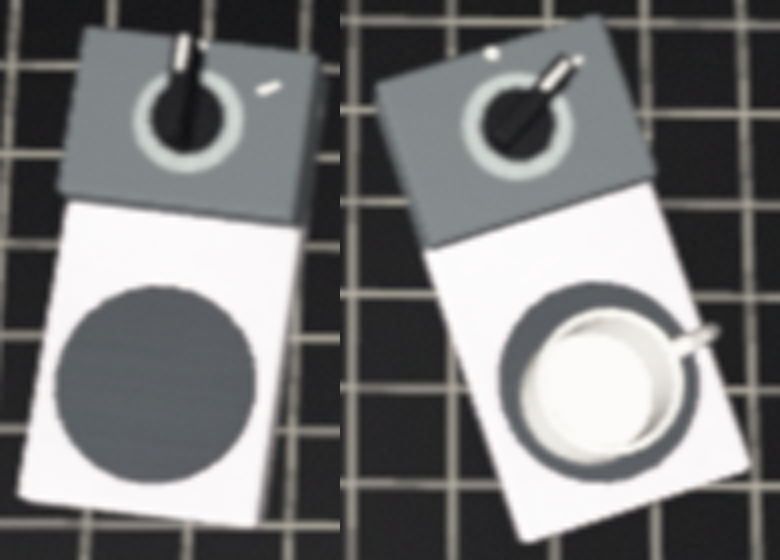

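The empty unit's pointer, at (183,50), is at the dot (off). The jug unit's pointer, at (558,72), is at the dash (on), and the jug has not moved on its plate. Bar angles are within 0.5° of the targets.

```bash
python3 -c "
from plant import *
print(finish_job())"
```

```text
the job is handed in; nothing more can be done
None
```

The empty plate's handle was turned fully to off first, then the jug plate's handle fully to on; the jug still stands on its plate, and the job was handed in about 18 s into the 48 s allowed.

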